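# Refit the tack strainer and hold the dust gate half open

### The job

The perforated steel tack strainer of the bench's dust intake has been emptied: set it back into the recess of the intake's mouth, basket down and brass knob up, seated flat, without dropping it, and let go of it; keep the slide gate shut until it is in. Then pull the self-closing gate out by its red handle to half open, not far past that at any time (wide open, the fan would lift the tacks), and hold it there against its spring: the job finishes with the gripper still holding the gate half open. Do not use the black blanking cap, and leave everything else on the bench where it is.

Things in the scene. Friction and masses are not known exactly. Their poses are not given: they have to be found in the camera images.
- intake: dust intake fixed to the bench: square aluminium slide-gate casting 110 x 110 mm, top 46 mm high, spring barrels out to 73 mm either side (x), and on it a round green mouth 104 mm across, top 70 mm high, with a recess 84 mm across and 8 mm deep round an open bore 62 mm across. Origin on the bench under the mouth's axis, z up; the gate pulls out along the intake's -y
- seat (a point): centre of the recess floor in the intake's mouth, on its axis, 62 mm above the bench; axes as the intake's
- gate (a joint): travel of the slide gate, m: 0 shut, 0.030 half open, 0.060 fully open; grows as it is pulled out along the intake's -y. Springs shut it when let go: 3 N at shut, rising evenly to 9 N at half and 15 N fully open. A yellow line across the steel blade comes out from under the casting's edge at half open
- gate_handle (a point): grip point of the gate's red upright handle, moves with the gate: plate 12 mm thick along the slide, 36 mm wide, from 55 to 95 mm high; the point is at its middle, 15 mm below its top, 115 mm from the mouth's axis (intake -y) when shut; axes as the intake's. Crossbar 142 mm wide under it, top 42 mm high. 57 mm free between handle and mouth when shut
- strainer: tack strainer, steel with perforated dome and brass knob, loose, about 0.15 kg. From below: round basket 54 mm across, 14 mm high; flange 78 mm across, 5 mm thick; dome; knob 18 mm across from 36 to 54 mm up. Origin at the centre of the basket's underside, z towards the knob. Starts standing on its basket; seated, its flange lies on the recess floor
- strainer_flange (a point): centre of the underside of the strainer's flange, 14 mm above its origin
- strainer_knob (a point): middle of the strainer's brass knob (18 mm in diameter, 18 mm high), 45 mm above its origin
- blank_cap: the blanking cap, not to be used: all black plastic, no holes, otherwise the strainer's shape and size; origin at the centre of its underside
- glue_bottle: bystander: white glue bottle with a red cap, 48 mm in diameter, 125 mm high; origin at the centre of its underside
- tack_tin: bystander: open steel tin of tacks, 76 mm in diameter, 28 mm high; origin at the centre of its underside
- hammer: bystander: hammer lying on the bench, about 260 mm long; origin near the middle of its length, underside
- screwdriver: bystander: screwdriver lying on the bench, about 200 mm long; origin near the middle of its length, underside
- thread_spool: bystander: orange spool of thread standing up, 40 mm in diameter, 70 mm high; origin at the centre of its underside
- shoe_last: bystander: green plastic shoe last standing on its sole, about 235 mm long, 86 mm wide, 86 mm high; origin on its underside near the middle
There are look-alikes about, which are no part of the job. Leave any blue or green look-alike of the strainer alone.

How it is judged:
On the way, in this order (a step that is already met when the one before it is completed fails the run):
1. the strainer sits flat in the recess, knob up, released, with the gate shut (horizontal distance between strainer_flange and seat below 0.006 m and z of strainer_flange in the frame of seat between -0.004 and 0.003 m and angle between strainer's own z axis and vertical below 0.08 rad and contact force between the fingers and strainer below 0.2 N and linear speed of strainer below 0.02 m/s and value of joint gate below 0.008 m), for 0.2 s.
2. the gripper holds the gate half open (horizontal distance between strainer_flange and seat below 0.006 m and z of strainer_flange in the frame of seat between -0.004 and 0.003 m and angle between strainer's own z axis and vertical below 0.08 rad and value of joint gate between 0.025 and 0.035 m and contact force between the fingers and gate above 3 N), for 0.5 s.
At the end, for the whole second after the job is handed in: the strainer lies in the recess, knob up, within 6 mm of the axis, 3 mm of the recess floor and 0.08 rad of upright, untouched by the gripper; the gate stands still between 25 and 35 mm of its 60 mm travel, held there by the gripper's fingers (more than 3 N) (all of step 2 and contact force between the fingers and strainer below 0.2 N and velocity of joint gate between -0.01 and 0.01 m/s); the arm keeps its last pose, push and grip.
It fails at once if the gate was opened (more than 10 mm) while the strainer was not in its seat (value of joint gate above 0.01 m and not (horizontal distance between strainer_flange and seat below 0.006 m and z of strainer_flange in the frame of seat between -0.004 and 0.003 m and angle between strainer's own z axis and vertical below 0.08 rad)).
It fails at once if the gate was pulled far past half (more than 45 mm) (value of joint gate above 0.045 m).
It fails at once if the strainer was dropped (contact force between the fingers and strainer below 0.2 N and linear speed of strainer above 0.6 m/s).
It fails at once if something else on the bench was shifted (more than 25 mm) or knocked over (distance of any of blank_cap, glue_bottle, tack_tin, hammer, screwdriver, thread_spool, shoe_last from where it was at the start of the episode above 0.025 m or angle between any of blank_cap, glue_bottle, tack_tin, thread_spool, shoe_last's own z axis and vertical above 0.5 rad).
It also fails if it takes over 64 s, if anything falls off the work surface, if the arm or the gripper's body presses on something with over 40 N, if the wrist force passes 120 N, or if a joint passes its speed limit or range.

### The arm

A 7-joint arm with a two-finger parallel gripper is mounted at the origin on the work surface. World frame = base frame: x ahead of the robot, y to its left, z up, the work surface at z = 0. Lengths are in m, angles in rad, forces in N, time in s.
With the tool pointing down it reaches from about 0.425 to 0.95 m from the base axis. Payload 16.7 kg.
Tool frame: the origin (TCP) lies at the very end of the fingers, on their centre line; the grasp point (between the pads) lies behind it (robot.grip_point_offset is the z of the grasp point in the tool frame, in m); z points along the fingers, y is the line along which they close (so a half turn about z gives the same grasp; the last joint's range is limited). The gripper opens to 94 mm and grips with 3 to 60 N. Pads are 16 mm wide; open, the fingers measure 119 mm over their backs; the gripper's body (75 mm by 177 mm) begins 78 mm behind the grasp point.
Start: joints at [1.018, 0.426, 0.074, 1.606, -0.034, 1.111, -0.067], TCP at [0.265, -0.621, 0.205] pointing down, gripper open.
Joint ranges: [-2.85, 2.85], [-0.5, 2.14], [-1.23, 1.37], [0.21, 2.46], [-1.02, 4.16], [0.16, 2.05], [-2.73, 2.73]. Speed limits (rad/s): [1.89, 1.89, 2.39, 2.39, 3.01, 3.01, 3.01].

### API

Orientations are given as a unit quaternion [w, x, y, z].
In Python, from rig import robot, get_image, spotter gives the robot as it stands. The module is installed in compiled form; this text tells all that it offers.
- The arm moves only by the tool step_arm, never from a script. Its argument "deltas" is a list of rows, each an object of numbers: "x", "y", "z": the shift along the tool's x, y, z in cm; "wx", "wy", "wz": the turn, a rotation vector about the tool's x, y, z in rad. In form: [{"x": .., "y": .., "z": .., "wx": .., "wy": .., "wz": ..}, ...]. A call has 1 to 10 rows; each row is the pose to reach, as a shift and turn from the pose commanded when the call began, along the tool's axes at that moment; what a row does not reach only later rows make up. A row lasts 1/8 s, in which the tool goes at most 62.5 mm and 10.7 degrees, less where a joint would pass 70% of its speed; a pose out of reach is approached as far as the arm can. A call with a gripper value outside its range is refused whole. "gripper" is the closure, from -1 (fully open) to 1 (shut), set as the call begins (left out, the last holds). The fingers move at their own pace and stop on an object; the grip force is fixed at half the most. Time passes only in rows, so rows that repeat a pose let the fingers close. It gives the time, the measured TCP pose, the force, the opening and the grip force at its end, in the units of the state.
- robot.state(): the state, without advancing time (a new reading comes with each control period).
- get_image(name): name is "scene" or "top" or "wrist"; returns a dict with "img" (384x512x3 uint8, red, green, blue), "intrinsics" (3x3 intrinsics, pixels), "cam_to_world" (4x4, takes a point from camera to world coordinates). Camera axes: x right, y up, looking along -z (the intrinsics and any distortion apply to the point x, -y, -z); pixel columns grow to the right and rows downward; lengths in m; the calibration is good to about 2 mm. A picture is of the moment at which its call begins. There is no depth.
- robot.job_done(): hands the job in; it is judged then, once.
Trained networks look in a picture, given as the dict that the camera call returned (one of the last four; its "shot" number tells which), for a name from the list of things; names that differ only in an ending like _2 or _b are one class to them, and where a whole thing is asked for, a point or a joint stands for the part that bears it (a point fixed in the world has none). Each returns a list of dicts, best first, with "conf" (0 to 1); they miss things now and then, are a little off and sometimes report something else, mostly with a low value. They report only what shows in the picture. A call takes as long as a camera call. They do not tell look-alikes from the thing itself.
- spotter.masks_of(picture, thing): "pixels" (384x512 bool, what is visible of it) and "position" ([column, row] in pixels, amid what is visible of it).
The state is a dict: "time_s": time; "q": joint angles; "qvel": joint speeds; "joint_efforts": joint torques, N m; "ee_pos": TCP position; "ee_rot": TCP orientation; "force": force on the tool from outside, world axes, zero at the start; "wrist_torque": the same for the moment, N m; "width": finger opening in m; "gripper_force": force on a finger pad.
Only numpy, scipy, OpenCV 4.12 (cv2) and the standard library are available. Lean on these libraries where they do the work, as an engineer would, in place of code of your own. Each camera call takes 0.05 s, during which the arm holds its last target. There are 200 camera calls.

## Working session

There is one attempt and no reset: what is moved stays moved. The work goes in short steps, Python scripts to look and compute and a tool call to move; the robot and the scene stay as the last step left them, time stands still between calls to the robot, and variables do not carry over. Pictures are saved under pics/ and viewed, at most 10 in all, crops included, and the job is handed in when it is done.

Besides the shell and the picture viewer there is one more tool, called after "Call:" by a JSON object that holds its "api" and its "payload", one argument or row to a line. step_arm: Moves the arm, as the interface text tells. Its arguments: {"type":"object","properties":{"deltas":{"type":"array","items":{"type":"object","properties":{"x":{"type":"number"},"y":{"type":"number"},"z":{"type":"number"},"wx":{"type":"number"},"wy":{"type":"number"},"wz":{"type":"number"}}}},"gripper":{"type":"number"}},"required":["deltas"]}

```bash
mkdir -p pics; cat > h.py <<'E'
import numpy as np, cv2
from rig import robot, get_image, spotter
def save(p,n): cv2.imwrite(f'pics/{n}.png',p['img'][:,:,::-1])
def proj(p,X):
    M=np.linalg.inv(p['cam_to_world']); c=M[:3,:3]@np.asarray(X,float)+M[:3,3]; c=np.array([c[0],-c[1],-c[2]])
    u=p['intrinsics']@c; return u[:2]/u[2]
def ray(p,uv):
    d=np.linalg.inv(p['intrinsics'])@[uv[0],uv[1],1]; d=np.array([d[0],-d[1],-d[2]])
    T=np.array(p['cam_to_world']); d=T[:3,:3]@d; return T[:3,3],d/np.linalg.norm(d)
def atz(p,uv,z):
    o,d=ray(p,uv); return o+d*(z-o[2])/d[2]
def tri(l):
    A=0;b=0
    for p,uv in l:
        o,d=ray(p,uv); P=np.eye(3)-np.outer(d,d); A=A+P; b=b+P@o
    return np.linalg.solve(A,b)
E
python3 - <<'E'
from h import *
np.set_printoptions(precision=4,suppress=True)
P={n:get_image(n) for n in('scene','top','wrist')}
print(P['top'].keys())
cv2.imwrite('pics/a.png',np.hstack([cv2.resize(P[n]['img'],(400,300)) for n in('scene','wrist')])[:,:,::-1])
cv2.imwrite('pics/top.png',cv2.resize(P['top']['img'],(800,600),interpolation=cv2.INTER_CUBIC)[:,:,::-1])
for n in P:
  print(n,P[n]['cam_to_world'][:3,3])
  for t in('strainer','intake','gate_handle','blank_cap','strainer_knob'):
    for m in spotter.masks_of(P[n],t): 
      print(n,t,round(m['conf'],2),m['position'],m['pixels'].sum(),atz(P[n],m['position'],.04), P[n]['img'][m['pixels']].mean(0))
s=robot.state();print(s,robot.grip_point_offset)
E
```

```text
dict_keys(['img', 'intrinsics', 'cam_to_world', 'shot'])
scene [ 1.3706 -0.3737  1.0077]
scene strainer 0.69 [340.1, 141.7] 281 [0.4685 0.4381 0.04  ] [ 83.516  121.121   54.4911]
scene strainer 0.61 [307.7, 153.1] 262 [0.4752 0.2949 0.04  ] [155.2366 146.4008 130.0076]
scene strainer 0.51 [295.3, 130.6] 257 [0.3446 0.3172 0.04  ] [ 87.2218  91.0934 131.2568]
scene intake 0.76 [247.4, 193.7] 1793 [0.5681 0.0134 0.04  ] [118.9197 118.3497 103.9359]
scene gate_handle 0.92 [232.6, 194.7] 555 [ 0.5528 -0.0324  0.04  ] [151.5784 130.2486 118.9387]
scene blank_cap 0.62 [132.8, 208.2] 376 [ 0.4796 -0.3404  0.04  ] [70.5718 53.6223 42.9894]
scene strainer_knob 0.72 [311.6, 158.5] 239 [0.5057 0.293  0.04  ] [158.2929 150.4184 134.5774]
scene strainer_knob 0.58 [336.6, 143.0] 244 [0.4696 0.422  0.04  ] [ 75.3811 122.4549  54.4672]
scene strainer_knob 0.52 [251.9, 190.9] 1827 [0.5628 0.0321 0.04  ] [119.9195 118.4669 103.5599]
scene strainer_knob 0.48 [293.3, 133.1] 220 [0.3548 0.3028 0.04  ] [ 79.9409  89.6227 138.0045]
top [0.4034 0.017  1.4843]
top strainer 0.96 [164.0, 269.0] 452 [0.3258 0.
[... 817 characters left out ...]
392 0.4474 0.04  ] [ 68.0665 119.5385  66.6611]
top strainer_knob 0.26 [193.1, 165.2] 428 [0.6586 0.2334 0.04  ] [81.4766 79.2056 77.5678]
wrist [ 0.3241 -0.5946  0.385 ]
{'time_s': 0.9, 'q': array([ 1.0185,  0.4261,  0.0739,  1.606 , -0.0341,  1.1108, -0.0671]), 'qvel': array([ 0.0012, -0.001 , -0.0004,  0.0001, -0.0001, -0.0016,  0.003 ]), 'joint_efforts': array([ -0.0002, -93.5507,   3.663 , -45.4563,  -0.0489,   0.013 ,
        -0.0001]), 'ee_pos': array([ 0.2646, -0.621 ,  0.2055]), 'ee_rot': array([-0.    ,  0.9798,  0.2   ,  0.    ]), 'force': array([-0.186 , -0.0483, -0.8207]), 'wrist_torque': array([0.0763, 0.0234, 0.0452]), 'gripper_force': 0.0, 'width': 0.0938200967629112} -0.0188
```

View pics/top.png

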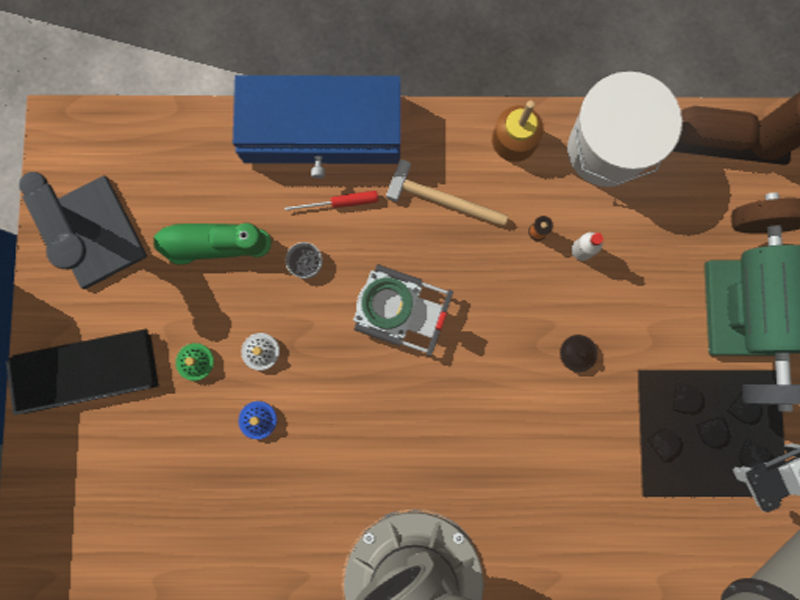

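View pics/a.png

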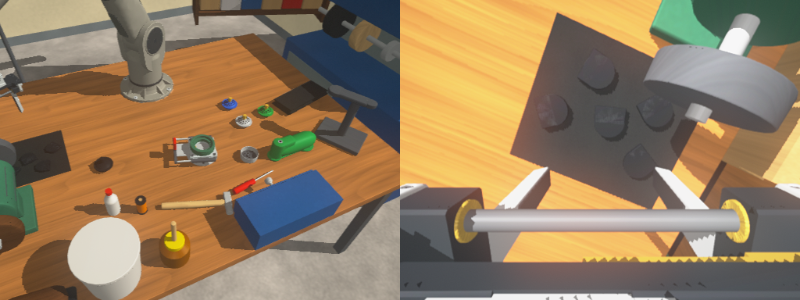

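The top view shows the steel strainer (white-grey, brass knob) at about (260,350), with the green look-alike at (195,360) and the blue one at (257,420). The intake mouth is at (388,303) and its red handle at (441,321). The black cap is at (578,352).

```bash
cat >> h.py <<'E'
from scipy.spatial.transform import Rotation as Ro
np.set_printoptions(precision=4,suppress=True)
def pose():
    s=robot.state(); q=s['ee_rot']; return np.array(s['ee_pos']),Ro.from_quat([q[1],q[2],q[3],q[0]])
def down(ydir):
    "tool pointing down, tool y along given horizontal direction"
    y=np.array([*ydir,0]);y/=np.linalg.norm(y);z=np.array([0,0,-1.]);x=np.cross(y,z)
    return Ro.from_matrix(np.stack([x,y,z],1))
def delta(pos,Rt=None,p0=None,R0=None):
    if p0 is None: p0,R0=pose()
    d=R0.inv().apply(np.asarray(pos)-p0)*100
    w=(R0.inv()*(Rt or R0)).as_rotvec(); return np.round(d,3),np.round(w,4)
E
python3 - <<'E'
from h import *
P={n:get_image(n) for n in('scene','top','wrist')}
t=lambda a,b:tri([(P['top'],a),(P['scene'],b)])
print('strainer',t([166,224],[309,154.5]),'intake',t([248,194],[250,190]))
print(P['wrist']['cam_to_world'],P['wrist']['intrinsics'])
R=down([-.32,-.95])
for w in [(.55,-.3,.3),(.5,.0,.25)]: print(delta(w,R))
E
```

```text
strainer [0.4661 0.3153 0.0194] intake [0.5596 0.0418 0.0384]
[[ 0.3922  0.8956  0.2101  0.3242]
 [-0.9199  0.3818  0.0896 -0.5947]
 [ 0.     -0.2284  0.9736  0.3856]
 [ 0.      0.      0.      1.    ]] [[265.1061   0.     257.7751]
 [  0.     265.1061 194.037 ]
 [  0.       0.       1.    ]]
(array([ 38.838, -18.339,  -9.45 ]), array([-0.    , -0.    ,  0.7277]))
(array([ 45.997, -47.898,  -4.449]), array([-0.    , -0.    ,  0.7277]))
```

Call:
{"api": "step_arm", "payload": {
  "deltas": [
    {"x": 39, "y": -18, "z": -7, "wz": 0.728},
    {"x": 39, "y": -18, "z": -7, "wz": 0.728},
    {"x": 39, "y": -18, "z": -7, "wz": 0.728},
    {"x": 39, "y": -18, "z": -7, "wz": 0.728},
    {"x": 46, "y": -40, "z": -6, "wz": 0.728},
    {"x": 46, "y": -40, "z": -6, "wz": 0.728},
    {"x": 48, "y": -49, "z": -5, "wz": 0.728},
    {"x": 48, "y": -49, "z": -5, "wz": 0.728},
    {"x": 48, "y": -49, "z": -5, "wz": 0.728},
    {"x": 48, "y": -49, "z": -5, "wz": 0.728}
  ],
  "gripper": 0.1
}}

```text
invalid input at $.deltas[0]: expected keys x, y, z, wx, wy, wz
```

Call:
{"api": "step_arm", "payload": {
  "deltas": [
    {"x": 39, "y": -18, "z": -7, "wx": 0, "wy": 0, "wz": 0.728},
    {"x": 39, "y": -18, "z": -7, "wx": 0, "wy": 0, "wz": 0.728},
    {"x": 39, "y": -18, "z": -7, "wx": 0, "wy": 0, "wz": 0.728},
    {"x": 39, "y": -18, "z": -7, "wx": 0, "wy": 0, "wz": 0.728},
    {"x": 46, "y": -40, "z": -6, "wx": 0, "wy": 0, "wz": 0.728},
    {"x": 46, "y": -40, "z": -6, "wx": 0, "wy": 0, "wz": 0.728},
    {"x": 48, "y": -49, "z": -5, "wx": 0, "wy": 0, "wz": 0.728},
    {"x": 48, "y": -49, "z": -5, "wx": 0, "wy": 0, "wz": 0.728},
    {"x": 48, "y": -49, "z": -5, "wx": 0, "wy": 0, "wz": 0.728},
    {"x": 48, "y": -49, "z": -5, "wx": 0, "wy": 0, "wz": 0.728}
  ],
  "gripper": 0.1
}}

```text
time_s: 2.3
ee_pos: [0.4972, -0.0814, 0.2544]
ee_rot: [-0.0, 0.987, -0.162, 0.0]
force: [0.9, -0.4, -1.1]
width: 0.0424
gripper_force: 0.0
```

Call:
{"api": "step_arm", "payload": {
  "deltas": [
    {"x": -0.6, "y": -10.5, "z": -1, "wx": 0, "wy": 0, "wz": 0},
    {"x": -0.6, "y": -10.5, "z": -1, "wx": 0, "wy": 0, "wz": 0},
    {"x": -0.6, "y": -10.5, "z": -1, "wx": 0, "wy": 0, "wz": 0},
    {"x": -0.6, "y": -10.5, "z": -1, "wx": 0, "wy": 0, "wz": 0}
  ]
}}

```text
time_s: 2.8
ee_pos: [0.5248, 0.0175, 0.2639]
ee_rot: [0.0, 0.987, -0.162, -0.0]
force: [-1.1, 0.4, -0.5]
width: 0.0423
gripper_force: 0.0
```

```bash
python3 - <<'E'
from h import *
import pickle
p=get_image('wrist'); pickle.dump({k:np.array(v) for k,v in p.items()},open('w1.pkl','wb'))
cv2.imwrite('pics/w1.png',cv2.resize(p['img'],(768,576),interpolation=cv2.INTER_CUBIC)[:,:,::-1])
print(pose()[0],pose()[1].as_matrix())
for t in('intake','gate_handle'):
  for m in spotter.masks_of(p,t): print(t,m['conf'],m['position'],m['pixels'].sum())
E
```

```text
[0.5247 0.0169 0.2639] [[ 0.9472 -0.3207 -0.0002]
 [-0.3207 -0.9472 -0.0003]
 [-0.0001  0.0004 -1.    ]]
intake 0.68 [236.0, 158.1] 9957
gate_handle 0.74 [277.2, 159.5] 4163
```

View pics/w1.png

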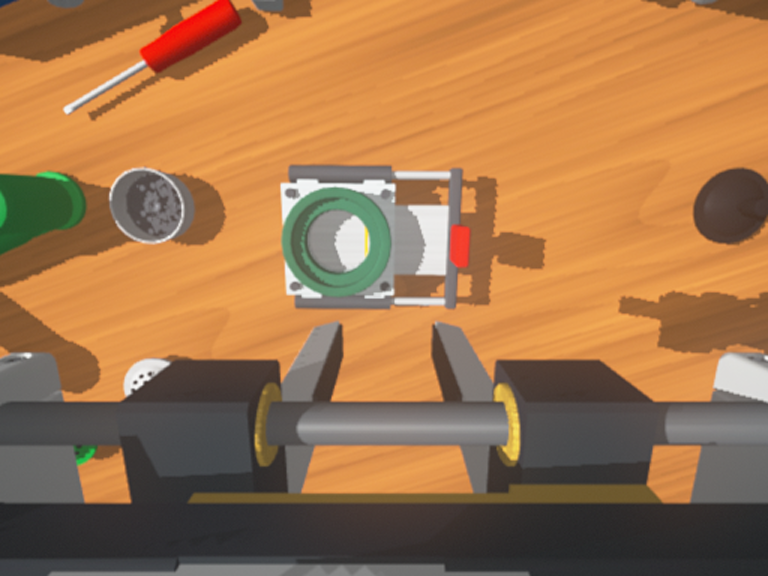

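The wrist view shows the green mouth at about (336,242) of 768×576, the red handle at (460,246) and the gate blade drawn in, so it is shut. I'll take a second view farther along, one that also covers the strainer.

Call:
{"api": "step_arm", "payload": {
  "deltas": [
    {"x": -10, "y": -10, "z": -4, "wx": 0, "wy": 0, "wz": 0},
    {"x": -10, "y": -10, "z": -4, "wx": 0, "wy": 0, "wz": 0},
    {"x": -10, "y": -10, "z": -4, "wx": 0, "wy": 0, "wz": 0},
    {"x": -10, "y": -10, "z": -4, "wx": 0, "wy": 0, "wz": 0},
    {"x": -10, "y": -10, "z": -4, "wx": 0, "wy": 0, "wz": 0}
  ]
}}

```text
time_s: 3.58
ee_pos: [0.4625, 0.1434, 0.3037]
ee_rot: [0.0, 0.987, -0.163, -0.0]
force: [0.2, -0.7, 0.1]
width: 0.0424
gripper_force: 0.0
```

```bash
cat > fit.py <<'E'
from h import *
import pickle
from scipy.optimize import minimize
def circ(c,r,n=48):
    a=np.linspace(0,2*np.pi,n,endpoint=False); return np.stack([c[0]+r*np.cos(a),c[1]+r*np.sin(a),0*a+c[2]],1)
def hullmask(p,pts):
    uv=np.array([proj(p,x) for x in pts])*16
    m=np.zeros((384*2,512*2),np.uint8); 
    h=cv2.convexHull(((uv+8)*2-8).astype(np.int32)); cv2.fillConvexPoly(m,h,1,shift=4)
    return cv2.resize(m.astype(np.float32),(512,384),interpolation=cv2.INTER_AREA)
def fit(views,model,x0,step):
    def cost(x):
        t=0
        for p,M in views:
            m=hullmask(p,model(x)); t+=1-np.minimum(m,M).sum()/np.maximum(m,M).sum()
        return t/len(views)
    S=np.vstack([x0]+[np.array(x0)+np.eye(len(x0))[i]*step[i] for i in range(len(x0))])
    r=minimize(cost,x0,method='Nelder-Mead',options=dict(initial_simplex=S,xatol=1e-4,fatol=1e-5,maxiter=300)); return r.x,r.fun
def filled(mask,near):
    c,_=cv2.findContours(mask.astype(np.uint8),cv2.RETR_EXTERNAL,cv2.CHAIN_APPROX_NONE)
    c=max([k for k in c if cv2.contourArea(k)>20 and np.linalg.norm(k.mean((0,1))-near)<30],key=cv2.contourArea)
    m=np.zeros((384,512),np.uint8); cv2.drawContours(m,[cv2.convexHull(c)],-1,1,-1); return m.astype(np.float32)
def green(p):
    h=cv2.cvtColor(p['img'],cv2.COLOR_RGB2HSV); return (h[...,0]>65)&(h[...,0]<92)&(h[...,1]>70)
def red(p):
    h=cv2.cvtColor(p['img'],cv2.COLOR_RGB2HSV); return ((h[...,0]<5)|(h[...,0]>174))&(h[...,1]>180)
E
python3 - <<'E'
from fit import *
p1=pickle.load(open('w1.pkl','rb'))
p2=get_image('wrist'); ms={t:spotter.masks_of(p2,t) for t in('strainer','strainer_knob')}
pickle.dump({k:np.array(v) for k,v in p2.items()},open('w2.pkl','wb'))
cv2.imwrite('pics/w2.png',cv2.resize(p2['img'],(768,576),interpolation=cv2.INTER_CUBIC)[:,:,::-1])
for t in ms:
  for m in ms[t]: print(t,m['conf'],m['position'],m['pixels'].sum(),p2['img'][m['pixels']].mean(0),atz(p2,m['position'],.02))
s=proj(p2,[.56,.04,.07]); hd=proj(p2,[.522,-.07,.08]);print(s,hd)
G=[(p,filled(green(p),proj(p,[.56,.04,.07]))) for p in(p1,p2)]
mouth=lambda x:np.vstack([circ([x[0],x[1],x[2]],.052),circ([x[0],x[1],x[2]-.024],.052)])
print('mouth3',fit(G,mouth,[.56,.04,.07],[.01,.01,.01]))
for g in G: print(fit([g],lambda x:mouth([*x,.07]),[.56,.04],[.01,.01]))
for p in(p1,p2):
  m=red(p).astype(np.uint8); n,l,st,c=cv2.connectedComponentsWithStats(m)
  for i in range(1,n):
    if st[i,4]>30: print('red',st[i],c[i],atz(p,c[i],.08))
E
```

```text
strainer 0.64 [102.1, 226.7] 1138 [ 85.0554 160.9051  70.6169] [0.4545 0.4504 0.02  ]
strainer 0.63 [164.6, 200.9] 1349 [203.1038 195.1668 182.8636] [0.4628 0.3212 0.02  ]
strainer_knob 0.82 [99.7, 230.0] 1180 [ 86.3814 160.5517  70.6941] [0.45   0.4575 0.02  ]
strainer_knob 0.63 [161.2, 199.9] 1434 [203.652  195.2245 182.8584] [0.4665 0.3263 0.02  ]
[303.1961  89.3228] [385.6467  88.739 ]
mouth3 (array([0.5628, 0.0555, 0.0626]), np.float64(0.03737074136734009))
(array([0.5614, 0.0559]), np.float64(0.06213581562042236))
(array([0.5624, 0.056 ]), np.float64(0.05730235576629639))
red [  94    0   67   48 1382] [127.5166  23.0854] [0.7601 0.1066 0.08  ]
red [301 150  12  28 306] [306.4314 163.2026] [ 0.5251 -0.0531  0.08  ]
red [364  76  19  29 438] [373.0685  90.2329] [ 0.5258 -0.0525  0.08  ]
```

View pics/w2.png

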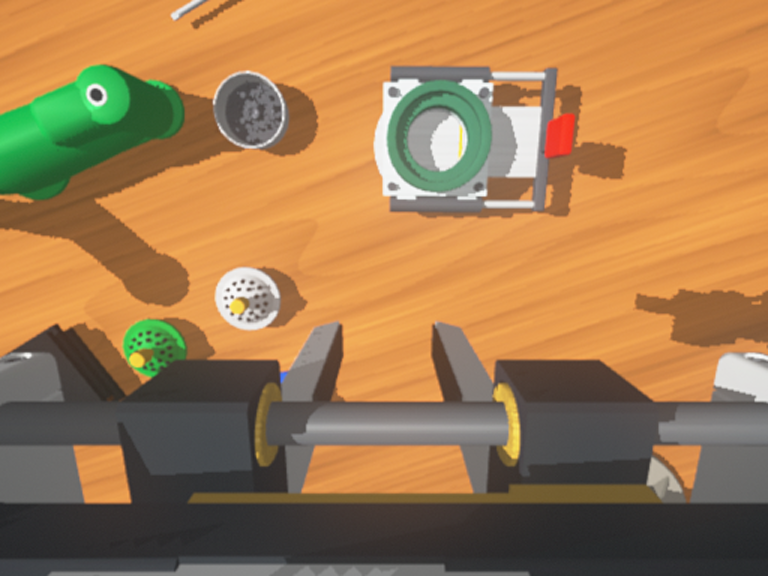

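The second view shows the steel strainer at (247,298), its knob at (238,306), with green to its left. The mouth axis comes out near (0.562,0.056). The handle at (0.5255,-0.053) is 115 mm from it, which matches the text. Next I'll move closer to the strainer.

Call:
{"api": "step_arm", "payload": {
  "deltas": [
    {"x": -8, "y": -16, "z": 10, "wx": 0, "wy": 0, "wz": 0},
    {"x": -8, "y": -16, "z": 10, "wx": 0, "wy": 0, "wz": 0},
    {"x": -8, "y": -16, "z": 10, "wx": 0, "wy": 0, "wz": 0},
    {"x": -8, "y": -16, "z": 10, "wx": 0, "wy": 0, "wz": 0},
    {"x": -8, "y": -16, "z": 10, "wx": 0, "wy": 0, "wz": 0},
    {"x": -8, "y": -16, "z": 10, "wx": 0, "wy": 0, "wz": 0}
  ]
}}

```text
time_s: 4.47
ee_pos: [0.4381, 0.321, 0.2044]
ee_rot: [0.0, 0.987, -0.163, 0.0]
force: [0.7, 0.4, 0.2]
width: 0.0424
gripper_force: 0.0
```

```bash
python3 - <<'E'
from fit import *
p1,p2=[pickle.load(open(f'w{i}.pkl','rb')) for i in(1,2)]
p3=get_image('wrist')
pickle.dump({k:np.array(v) for k,v in p3.items()},open('w3.pkl','wb'))
cv2.imwrite('pics/w3.png',p3['img'][:,:,::-1])
print(pose()[0])
def brass(p,near):
    h=cv2.cvtColor(p['img'],cv2.COLOR_RGB2HSV); m=((h[...,0]>18)&(h[...,0]<32)&(h[...,1]>130)).astype(np.uint8)
    n,l,st,c=cv2.connectedComponentsWithStats(m)
    return [(st[i],c[i]) for i in range(1,n) if st[i,4]>8 and np.linalg.norm(c[i]-near)<45]
for p in(p2,p3):
    near=proj(p,[.466,.315,.045]); print(near,brass(p,near))
K=[(p,brass(p,proj(p,[.466,.315,.045]))[0][1]) for p in(p2,p3)]
print('knob tri',tri(K),[atz(p,u,.047) for p,u in K])
for m in spotter.masks_of(p3,'strainer'): print(m['conf'],m['position'],m['pixels'].sum(),p3['img'][m['pixels']].mean(0))
G=[(p,filled(green(p),proj(p,[.56,.05,.07]))) for p in(p1,p2)]
mouth=lambda x:np.vstack([circ([x[0],x[1],x[2]],.052),circ([x[0],x[1],x[2]-x[3]],.052)])
print('mouth4',fit(G,mouth,[.56,.055,.07,.02],[.01,.01,.01,.01]))
E
```

```text
[0.4383 0.3207 0.2046]
[162.2089 201.7628] [(array([153, 199,  12,  10,  88], dtype=int32), array([158.5795, 203.5114]))]
[255.2964 161.2002] [(array([246, 157,  13,  13, 135], dtype=int32), array([251.8296, 162.9037]))]
knob tri [0.4659 0.3196 0.0506] [array([0.4654, 0.3212, 0.047 ]), array([0.4656, 0.3198, 0.047 ])]
0.95 [169.7, 203.5] 2224 [ 89.9636 173.4258  75.9357]
0.82 [248.8, 162.0] 2508 [214.6332 207.4374 195.9996]
0.77 [275.6, 248.0] 1325 [114.7374 133.7026 196.363 ]
mouth4 (array([0.5627, 0.0553, 0.0637, 0.0234]), np.float64(0.0367509126663208))
```

View pics/w3.png

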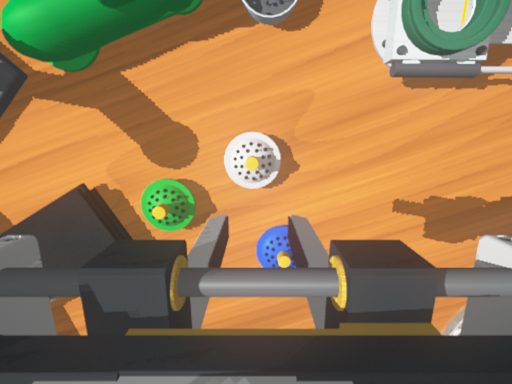

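The near view shows the steel strainer at (250,160) with its knob at (252,163), green at (168,205) and blue at (280,250). The knob comes out at (0.4655,0.320,≈0.047), which agrees with the stated height. I'll grasp it with the tips kept above the dome.

Call:
{"api": "step_arm", "payload": {
  "deltas": [
    {"x": 2.6, "y": -0.8, "z": 6, "wx": 0, "wy": 0, "wz": 0},
    {"x": 2.6, "y": -0.8, "z": 11, "wx": 0, "wy": 0, "wz": 0},
    {"x": 2.6, "y": -0.8, "z": 14, "wx": 0, "wy": 0, "wz": 0},
    {"x": 2.6, "y": -0.8, "z": 16, "wx": 0, "wy": 0, "wz": 0},
    {"x": 2.6, "y": -0.8, "z": 16.6, "wx": 0, "wy": 0, "wz": 0},
    {"x": 2.6, "y": -0.8, "z": 16.6, "wx": 0, "wy": 0, "wz": 0},
    {"x": 2.6, "y": -0.8, "z": 16.6, "wx": 0, "wy": 0, "wz": 0}
  ]
}}

```text
time_s: 5.45
ee_pos: [0.4654, 0.3214, 0.0391]
ee_rot: [-0.001, 0.987, -0.162, 0.001]
force: [-0.5, -0.2, 0.5]
width: 0.0423
gripper_force: 0.0
```

Call:
{"api": "step_arm", "payload": {
  "deltas": [
    {"x": 0, "y": 0, "z": 0, "wx": 0, "wy": 0, "wz": 0},
    {"x": 0, "y": 0, "z": 0, "wx": 0, "wy": 0, "wz": 0},
    {"x": 0, "y": 0, "z": 0, "wx": 0, "wy": 0, "wz": 0},
    {"x": 0, "y": 0, "z": 0, "wx": 0, "wy": 0, "wz": 0},
    {"x": 0, "y": 0, "z": 0, "wx": 0, "wy": 0, "wz": 0},
    {"x": 0, "y": 0, "z": 0, "wx": 0, "wy": 0, "wz": 0}
  ],
  "gripper": 1
}}

```text
time_s: 6.2
ee_pos: [0.4647, 0.3212, 0.0381]
ee_rot: [-0.0, 0.987, -0.162, 0.0]
force: [-1.3, -1.9, 5.0]
width: 0.0172
gripper_force: 30.0
```

Call:
{"api": "step_arm", "payload": {
  "deltas": [
    {"x": 0, "y": 0, "z": -2, "wx": 0, "wy": 0, "wz": 0},
    {"x": 0, "y": 0, "z": -6, "wx": 0, "wy": 0, "wz": 0},
    {"x": 0, "y": 0, "z": -11, "wx": 0, "wy": 0, "wz": 0},
    {"x": 2, "y": 3, "z": -14, "wx": 0, "wy": 0, "wz": 0},
    {"x": 5, "y": 6, "z": -15, "wx": 0, "wy": 0, "wz": 0},
    {"x": 8, "y": 9, "z": -15, "wx": 0, "wy": 0, "wz": 0},
    {"x": 8, "y": 12, "z": -15, "wx": 0, "wy": 0, "wz": 0},
    {"x": 8, "y": 12, "z": -15, "wx": 0, "wy": 0, "wz": 0},
    {"x": 8, "y": 12, "z": -15, "wx": 0, "wy": 0, "wz": 0},
    {"x": 8, "y": 12, "z": -15, "wx": 0, "wy": 0, "wz": 0}
  ]
}}

```text
time_s: 7.45
ee_pos: [0.5021, 0.183, 0.1879]
ee_rot: [-0.0, 0.987, -0.161, -0.0]
force: [0.1, 0.4, -2.0]
width: 0.0176
gripper_force: 30.0
```

```bash
python3 - <<'E'
from fit import *
p=get_image('wrist')
pickle.dump({k:np.array(v) for k,v in p.items()},open('w4.pkl','wb'))
cv2.imwrite('pics/w4.png',cv2.resize(p['img'],(768,576),interpolation=cv2.INTER_CUBIC)[:,:,::-1])
s=robot.state();t=s['ee_pos'];print(t,s['width'],s['gripper_force'],s['force'])
# predicted strainer flange if knob axis on TCP
for r,z in((.039,-.038+.014),(.039,-.038+.019)):
    c=circ(t+[0,0,z],r,8); print(np.array([proj(p,x) for x in c]).round(1).tolist())
for m in spotter.masks_of(p,'strainer'): 
    q=np.argwhere(m['pixels']); print(m['conf'],m['position'],m['pixels'].sum(),q.min(0),q.max(0))
for m in spotter.masks_of(p,'intake'): print(m['conf'],m['position'],m['pixels'].sum())
E
```

```text
[0.502  0.1829 0.1879] 0.01695717508060489 29.996028542518616 [-0.6381  0.0863 -2.5844]
[[242.0, 168.8], [213.9, 193.5], [212.7, 229.0], [237.2, 254.4], [272.8, 256.7], [300.5, 234.7], [304.5, 199.6], [280.4, 171.4]]
[[241.6, 169.7], [212.8, 194.9], [211.7, 231.2], [236.7, 257.1], [273.1, 259.5], [301.5, 237.1], [305.6, 201.2], [281.0, 172.4]]
0.86 [256.2, 206.2] 5492 [167 210] [260 307]
0.55 [94.3, 261.1] 602 [252  69] [300 115]
0.86 [363.9, 101.3] 19345
```

View pics/w4.png

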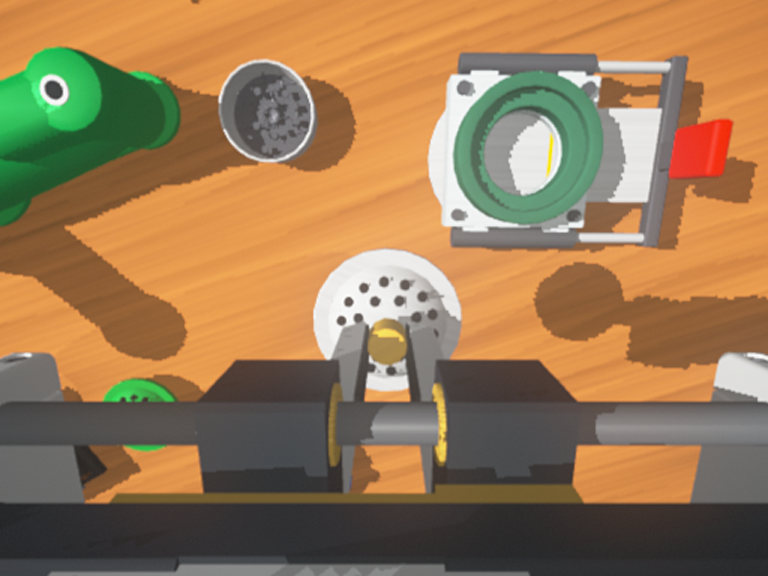

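The view shows the strainer held upright by its knob. The flange outline spans columns 210–307 and rows 167–260, matching the prediction for a strainer centred on the TCP to about 1 mm. The mouth is at (530,147) of 768×576. I'll refine the mouth position with this closer view.

```bash
python3 - <<'E'
from fit import *
import fit as F
P=[pickle.load(open(f'w{i}.pkl','rb')) for i in(1,2,4)]
def green(p):
    a=p['img'].astype(int); return (a[...,1]-a[...,0]>18)&(a[...,1]-a[...,2]>-5)
G=[(p,filled(green(p),proj(p,[.562,.0555,.07]))) for p in P]
print([g[1].sum() for g in G])
mouth=lambda x:np.vstack([circ([x[0],x[1],x[2]],x[3]),circ([x[0],x[1],.048],x[3])])
print('free z,r',fit(G,mouth,[.562,.055,.07,.052],[.005,.005,.005,.003]))
for g in G: print('fixed',fit([g],lambda x:mouth([*x,.07,.052]),[.562,.055],[.005,.005]))
for g in G: print('r free',fit([g],lambda x:mouth([x[0],x[1],.07,x[2]]),[.562,.055,.052],[.005,.005,.003]))
p,M=G[2]; o=cv2.resize(p['img'],(1024,768))[:,:,::-1].copy()
for r,z,c in((.052,.07,(0,0,255)),(.042,.07,(255,0,0)),(.031,.062,(0,255,255))):
    uv=np.array([proj(p,x) for x in circ([.562,.0557,z],r)]); cv2.polylines(o,[((uv+.5)*2*16).astype(int)],True,c,1,cv2.LINE_AA,4)
cv2.imwrite('pics/o.png',cv2.resize(o[40:340,540:1020],None,fx=1.6,fy=1.6))
E
```

```text
[np.float32(4248.0), np.float32(4190.0), np.float32(8074.0)]
free z,r (array([0.5627, 0.0557, 0.0704, 0.0514]), np.float64(0.013212163932621479))
fixed (array([0.5622, 0.0558]), np.float64(0.02274298667907715))
fixed (array([0.5627, 0.0559]), np.float64(0.01754593849182129))
fixed (array([0.5624, 0.0559]), np.float64(0.015923380851745605))
r free (array([0.5624, 0.0556, 0.0513]), np.float64(0.01456308364868164))
r free (array([0.5628, 0.0557, 0.0516]), np.float64(0.01226741075515747))
r free (array([0.5626, 0.0556, 0.0516]), np.float64(0.010690391063690186))
```

View pics/o.png

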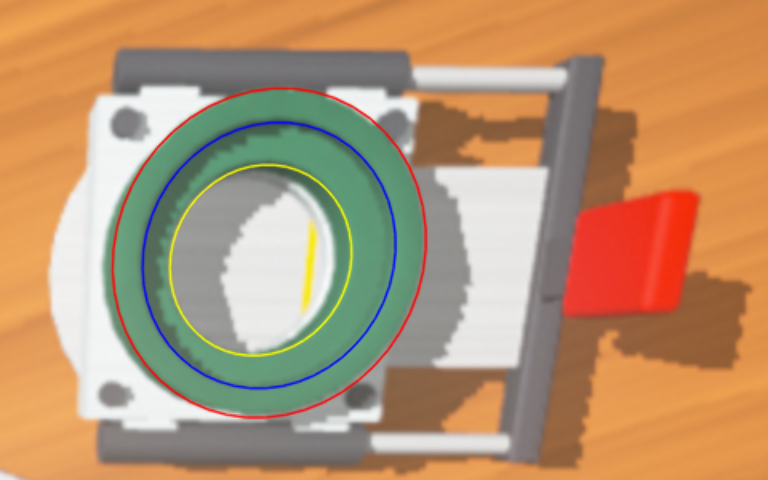

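Call:
{"api": "step_arm", "payload": {
  "deltas": [
    {"x": 5, "y": 5, "z": 0, "wx": 0, "wy": 0, "wz": 0},
    {"x": 8, "y": 8, "z": 0, "wx": 0, "wy": 0, "wz": 0},
    {"x": 9.8, "y": 10.1, "z": 1, "wx": 0, "wy": 0, "wz": 0},
    {"x": 9.8, "y": 10.1, "z": 3.5, "wx": 0, "wy": 0, "wz": 0},
    {"x": 9.8, "y": 10.1, "z": 6, "wx": 0, "wy": 0, "wz": 0},
    {"x": 9.8, "y": 10.1, "z": 6, "wx": 0, "wy": 0, "wz": 0},
    {"x": 9.8, "y": 10.1, "z": 6, "wx": 0, "wy": 0, "wz": 0},
    {"x": 9.8, "y": 10.1, "z": 6, "wx": 0, "wy": 0, "wz": 0}
  ]
}}

```text
time_s: 8.6
ee_pos: [0.5633, 0.0552, 0.1291]
ee_rot: [-0.0, 0.987, -0.162, 0.001]
force: [-0.1, 0.4, -2.1]
width: 0.0173
gripper_force: 30.0
```

```bash
python3 - <<'E'
from h import *
s=robot.state();print(s['ee_pos'],s['ee_rot'],s['force'],s['width'])
print(delta([.5626,.0557,.0865]))
E
```

```text
[0.5633 0.0552 0.1291] [-0.0003  0.9868 -0.1618  0.0007] [-0.118   0.3862 -2.0731] 0.017318340740431513
(array([-0.088, -0.019,  4.259]), array([0., 0., 0.]))
```

Call:
{"api": "step_arm", "payload": {
  "deltas": [
    {"x": -0.09, "y": -0.02, "z": 1, "wx": 0, "wy": 0, "wz": 0},
    {"x": -0.09, "y": -0.02, "z": 2, "wx": 0, "wy": 0, "wz": 0},
    {"x": -0.09, "y": -0.02, "z": 2.7, "wx": 0, "wy": 0, "wz": 0},
    {"x": -0.09, "y": -0.02, "z": 3.3, "wx": 0, "wy": 0, "wz": 0},
    {"x": -0.09, "y": -0.02, "z": 3.7, "wx": 0, "wy": 0, "wz": 0},
    {"x": -0.09, "y": -0.02, "z": 4.0, "wx": 0, "wy": 0, "wz": 0},
    {"x": -0.09, "y": -0.02, "z": 4.2, "wx": 0, "wy": 0, "wz": 0},
    {"x": -0.09, "y": -0.02, "z": 4.2, "wx": 0, "wy": 0, "wz": 0}
  ]
}}

```text
time_s: 9.6
ee_pos: [0.562, 0.0554, 0.0862]
ee_rot: [-0.0, 0.987, -0.162, 0.0]
force: [-0.1, -1.0, -0.4]
width: 0.0173
gripper_force: 30.0
```

Call:
{"api": "step_arm", "payload": {
  "deltas": [
    {"x": 0, "y": 0, "z": 0.1, "wx": 0, "wy": 0, "wz": 0},
    {"x": 0, "y": 0, "z": 0.1, "wx": 0, "wy": 0, "wz": 0},
    {"x": 0, "y": 0, "z": 0.1, "wx": 0, "wy": 0, "wz": 0}
  ]
}}

```text
time_s: 9.98
ee_pos: [0.5621, 0.0554, 0.086]
ee_rot: [-0.0, 0.987, -0.162, 0.0]
force: [-5.9, -1.8, 16.4]
width: 0.0174
gripper_force: 30.0
```

Call:
{"api": "step_arm", "payload": {
  "deltas": [
    {"x": 0, "y": 0, "z": -0.08, "wx": 0, "wy": 0, "wz": 0},
    {"x": 0, "y": 0, "z": -0.08, "wx": 0, "wy": 0, "wz": 0}
  ]
}}

```text
time_s: 10.22
ee_pos: [0.562, 0.0553, 0.086]
ee_rot: [-0.0, 0.987, -0.162, 0.0]
force: [-2.0, -0.3, 5.3]
width: 0.0173
gripper_force: 30.0
```

Call:
{"api": "step_arm", "payload": {
  "deltas": [
    {"x": 0, "y": 0, "z": 0, "wx": 0, "wy": 0, "wz": 0},
    {"x": 0, "y": 0, "z": 0, "wx": 0, "wy": 0, "wz": 0},
    {"x": 0, "y": 0, "z": 0, "wx": 0, "wy": 0, "wz": 0},
    {"x": 0, "y": 0, "z": -0.2, "wx": 0, "wy": 0, "wz": 0},
    {"x": 0, "y": 0, "z": -1, "wx": 0, "wy": 0, "wz": 0},
    {"x": 0, "y": 0, "z": -4, "wx": 0, "wy": 0, "wz": 0},
    {"x": 0, "y": 0, "z": -7, "wx": 0, "wy": 0, "wz": 0},
    {"x": -3, "y": 0, "z": -9, "wx": 0, "wy": 0, "wz": 0},
    {"x": -3, "y": 0, "z": -9, "wx": 0, "wy": 0, "wz": 0},
    {"x": -3, "y": 0, "z": -9, "wx": 0, "wy": 0, "wz": 0}
  ],
  "gripper": 0.1
}}

```text
time_s: 11.48
ee_pos: [0.5338, 0.0649, 0.176]
ee_rot: [-0.0, 0.987, -0.162, 0.0]
force: [0.2, 0.3, -0.2]
width: 0.0425
gripper_force: 0.0
```

```bash
python3 - <<'E'
from fit import *
p=get_image('wrist')
pickle.dump({k:np.array(v) for k,v in p.items()},open('w5.pkl','wb'))
print(pose()[0],robot.state()['width'])
o=cv2.resize(p['img'],(768,576),interpolation=cv2.INTER_CUBIC)[:,:,::-1].copy()
for r,z,c in((.042,.07,(255,0,0)),(.039,.067,(0,0,255)),(.009,.102,(255,0,255))):
    uv=np.array([proj(p,x) for x in circ([.5626,.0557,z],r)]); cv2.polylines(o,[((uv+.5)*1.5*16).astype(int)],True,c,1,cv2.LINE_AA,4)
c=(proj(p,[.5626,.0557,.07])*1.5).astype(int)
# handle outline
ey=np.array([.321,.947,0]);ex=np.array([.947,-.321,0]);C=np.array([.5626,.0557,0])-.115*ey
for z in(.095,):
  q=np.array([proj(p,C+a*ex*.018+b*ey*.006+[0,0,z]) for a,b in((1,1),(1,-1),(-1,-1),(-1,1))]); cv2.polylines(o,[((q+.5)*1.5*16).astype(int)],True,(255,255,0),1,cv2.LINE_AA,4)
cv2.imwrite('pics/w5.png',o)
m=red(p).astype(np.uint8); n,l,st,cc=cv2.connectedComponentsWithStats(m)
print([(st[i],cc[i]) for i in range(1,n) if st[i,4]>30],q)
E
```

```text
[0.5338 0.0647 0.1756] 0.04203131404915263
[(array([ 89,   0,  48,  19, 510], dtype=int32), array([108.8176,   6.1078])), (array([355, 150,  26,  37, 797], dtype=int32), array([367.2422, 167.01  ]))] [[369.4114 149.6314]
 [381.7407 149.6553]
 [377.8521 185.9251]
 [365.9029 185.9018]]
```

View pics/w5.png

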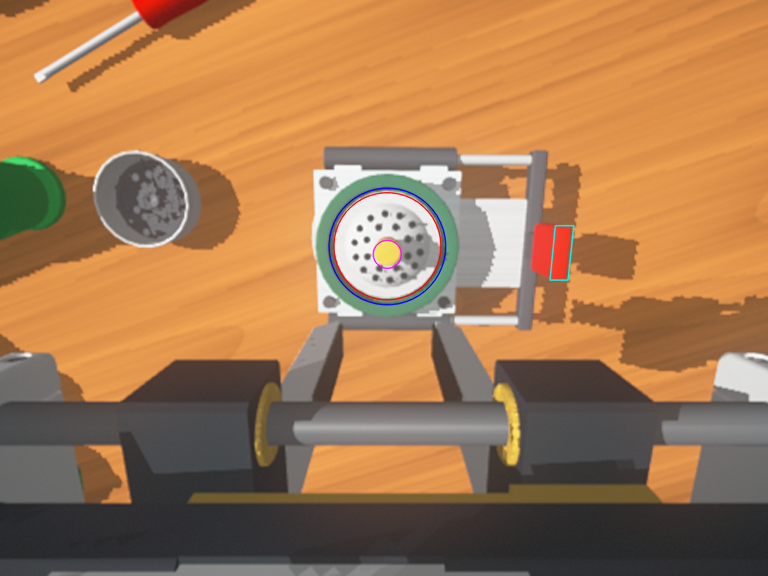

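The strainer sits concentric in the recess, with the blue and red rings and knob overlay all matching around (388,246), and the gripper is clear of it. The handle top outline matches at (562,252). Next I'll grip the handle.

Call:
{"api": "step_arm", "payload": {
  "deltas": [
    {"x": 3, "y": 5, "z": 0, "wx": 0, "wy": 0, "wz": 0},
    {"x": 3, "y": 9, "z": 0, "wx": 0, "wy": 0, "wz": 0},
    {"x": 3, "y": 11.4, "z": 2, "wx": 0, "wy": 0, "wz": 0},
    {"x": 3, "y": 11.4, "z": 5, "wx": 0, "wy": 0, "wz": 0},
    {"x": 3, "y": 11.4, "z": 5.5, "wx": 0, "wy": 0, "wz": 0},
    {"x": 3, "y": 11.4, "z": 8, "wx": 0, "wy": 0, "wz": 0},
    {"x": 3, "y": 11.4, "z": 10, "wx": 0, "wy": 0, "wz": 0},
    {"x": 3, "y": 11.4, "z": 11.4, "wx": 0, "wy": 0, "wz": 0},
    {"x": 3, "y": 11.4, "z": 11.4, "wx": 0, "wy": 0, "wz": 0},
    {"x": 3, "y": 11.4, "z": 11.4, "wx": 0, "wy": 0, "wz": 0}
  ]
}}

```text
time_s: 12.78
ee_pos: [0.526, -0.0525, 0.0625]
ee_rot: [-0.0, 0.987, -0.162, 0.0]
force: [0.8, -0.3, 0.3]
width: 0.0423
gripper_force: 0.0
```

Call:
{"api": "step_arm", "payload": {
  "deltas": [
    {"x": 0, "y": 0, "z": 0, "wx": 0, "wy": 0, "wz": 0},
    {"x": 0, "y": 0, "z": 0, "wx": 0, "wy": 0, "wz": 0},
    {"x": 0, "y": 0, "z": 0, "wx": 0, "wy": 0, "wz": 0},
    {"x": 0, "y": 0, "z": 0, "wx": 0, "wy": 0, "wz": 0},
    {"x": 0, "y": 0, "z": 0, "wx": 0, "wy": 0, "wz": 0},
    {"x": 0, "y": 0, "z": 0, "wx": 0, "wy": 0, "wz": 0}
  ],
  "gripper": 1
}}

```text
time_s: 13.52
ee_pos: [0.5253, -0.0532, 0.062]
ee_rot: [0.0, 0.987, -0.162, -0.0]
force: [-3.3, -5.2, 6.4]
width: 0.0118
gripper_force: 30.0
```

```bash
python3 - <<'E'
from h import *
s=robot.state();t=s['ee_pos'];print(t,s['force'],s['width'],s['gripper_force'])
d=t-np.array([.5626,.0557,0]); print('along',-(d[:2]@[.321,.947]),'across',d[:2]@[.947,-.321])
E
```

```text
[ 0.5253 -0.0532  0.062 ] [-3.3018 -5.199   6.3924] 0.0118303852247134 29.995045065879822
along 0.11511899578259462 across -0.0003222588115666253
```

Call:
{"api": "step_arm", "payload": {
  "deltas": [
    {"x": 0, "y": 0.5, "z": 0, "wx": 0, "wy": 0, "wz": 0},
    {"x": 0, "y": 1, "z": 0, "wx": 0, "wy": 0, "wz": 0},
    {"x": 0, "y": 1.5, "z": 0, "wx": 0, "wy": 0, "wz": 0},
    {"x": 0, "y": 2, "z": 0, "wx": 0, "wy": 0, "wz": 0},
    {"x": 0, "y": 2.5, "z": 0, "wx": 0, "wy": 0, "wz": 0},
    {"x": 0, "y": 2.8, "z": 0, "wx": 0, "wy": 0, "wz": 0},
    {"x": 0, "y": 3, "z": 0, "wx": 0, "wy": 0, "wz": 0},
    {"x": 0, "y": 3, "z": 0, "wx": 0, "wy": 0, "wz": 0},
    {"x": 0, "y": 3, "z": 0, "wx": 0, "wy": 0, "wz": 0}
  ]
}}

```text
time_s: 14.65
ee_pos: [0.5162, -0.0799, 0.0619]
ee_rot: [-0.001, 0.987, -0.161, 0.0]
force: [0.3, 8.3, 3.1]
width: 0.0121
gripper_force: 30.0
```

```bash
python3 - <<'E'
from fit import *
p=get_image('wrist')
s=robot.state();t=s['ee_pos'];print(t,s['force'],s['width'],s['gripper_force'])
d=t-np.array([.5626,.0557,0]); print('along',-(d[:2]@[.321,.947]),'across',d[:2]@[.947,-.321])
o=cv2.resize(p['img'],(768,576),interpolation=cv2.INTER_CUBIC)[:,:,::-1].copy()
for r,z,c in((.039,.067,(0,0,255)),(.009,.102,(255,0,255))):
    uv=np.array([proj(p,x) for x in circ([.5626,.0557,z],r)]); cv2.polylines(o,[((uv+.5)*1.5*16).astype(int)],True,c,1,cv2.LINE_AA,4)
cv2.imwrite('pics/w6.png',o)
E
```

```text
[ 0.5162 -0.0798  0.0619] [-0.453   8.6458  3.2992] 0.011916551294472746 30.0035959482193
along 0.14325586789324915 across -0.0004381742294453511
```

View pics/w6.png

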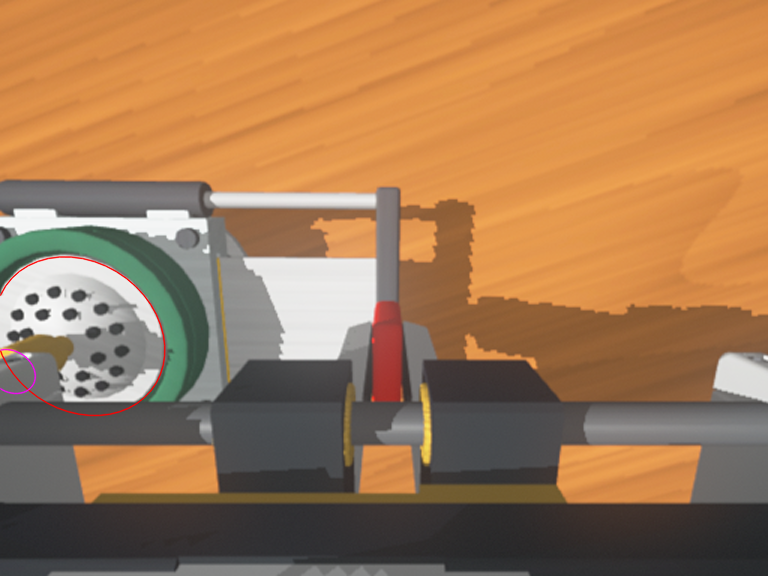

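The picture shows the yellow line just coming out at the casting's edge (222,320), the strainer still seated, and the handle firmly gripped. Travel is about 28 mm, so I'll pull 1.5 mm more and hold.

Call:
{"api": "step_arm", "payload": {
  "deltas": [
    {"x": 0, "y": 0.15, "z": 0, "wx": 0, "wy": 0, "wz": 0},
    {"x": 0, "y": 0.15, "z": 0, "wx": 0, "wy": 0, "wz": 0},
    {"x": 0, "y": 0.15, "z": 0, "wx": 0, "wy": 0, "wz": 0},
    {"x": 0, "y": 0.15, "z": 0, "wx": 0, "wy": 0, "wz": 0},
    {"x": 0, "y": 0.15, "z": 0, "wx": 0, "wy": 0, "wz": 0},
    {"x": 0, "y": 0.15, "z": 0, "wx": 0, "wy": 0, "wz": 0},
    {"x": 0, "y": 0.15, "z": 0, "wx": 0, "wy": 0, "wz": 0},
    {"x": 0, "y": 0.15, "z": 0, "wx": 0, "wy": 0, "wz": 0}
  ]
}}

```text
time_s: 15.7
ee_pos: [0.5157, -0.0812, 0.062]
ee_rot: [-0.001, 0.987, -0.161, 0.0]
force: [-0.2, 8.7, 4.5]
width: 0.0118
gripper_force: 30.0
```

```bash
python3 - <<'E'
from h import *
s=robot.state();t=s['ee_pos']
d=t-np.array([.5626,.0557,0]); a=-(d[:2]@[.321,.947]); print('travel',a-.115,s['force'],s['gripper_force'])
if .027<a-.115<.033: print(robot.job_done())
E
```

```text
travel 0.029695092569642464 [-0.2053  8.7222  4.4768] 30.004156529903412
the job is handed in; nothing more can be done
None
```

The strainer is seated flat in the intake's recess and released, and the gripper is holding the gate at about 29.7 mm (half open); I handed the job in at about 16 s, and no verdict came back.

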